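Shut the incubator, then lift the tube rack and hold it up level

TASK

The tubes have just come out of the incubator to be looked over: first push the incubator door fully shut, until it snaps home on its catch and stays there by itself. Then take the tube rack that has the carrying handle by that handle, lift it with its tubes to at least 10 cm clear of the bench and keep it up there, level and still, touching nothing else; finish while holding it in the air, do not put it down. Keep it upright all the way so that every tube stays seated in its hole, and leave the other things on the bench where they are.

Things in the scene. Friction and masses are not known exactly. Their poses are not given: they have to be found in the camera images.
- incubator_door (a joint): angle (rad) of the incubator's door: 0 = fully shut against a rigid stop, grows as it opens (starts 0.6 to 1.0 open, stays where left). A sprung roller catch acts over the last 0.07 rad: pushing over it takes up to about 6 N at point incubator_door_face; past its crest, at about 0.03 rad, it snaps the door home and keeps it there; short of that it throws the door back ajar.
- incubator: white bench-top mini incubator, 260 wide, 230 deep, 225 high, fixed to the bench; origin at the centre of its underside, x axis pointing from its front to its back, z up. The door covers the front above a 50 mm control plinth and has its hinge upright at the end of the front towards the incubator's +y (the end nearer the robot); seen from above it shuts anticlockwise.
- incubator_door_hinge (a point): point on the door's upright hinge axis, 177 mm above the bench. The door is a panel 250 wide, 165 high (52 to 217 above the bench), 18 thick, with the hinge axis at mid thickness of its hinge edge. Moves with the door: x axis square to the panel, pointing inwards (the way the door is pushed to shut it), y axis from the free edge to the hinge, z up.
- incubator_door_face (a point): point on the flat outer face of the door, 190 from the hinge axis along the panel, 40 below the door's top edge (177 above the bench): a good place to push. Axes as for the hinge point. The face is free for 35 mm on towards the free edge, then comes an upright pull lip standing 24 mm out.
- rack: yellow plastic carrying rack for 50 ml tubes, 154 long (its x) by 110 wide (its y), 173 high to the top of its handle, standing loose on the bench; origin at the centre of its underside, z up. Two rows of three round holes (x = -40, 0, 40, y = -34 and 34), the column at +40 empty, 31 mm holes in a plate whose top is at 64, tubes standing on a floor at 6. It weighs about 220 g empty.
- rack_handle (a point): middle of the rack's carrying handle: a straight flat-sided bar over the rack's middle along its x, 14 wide (y), 20 tall, clear length 138 between two end posts; this point is the centre of the bar, 163 above the rack's underside. The tube caps below reach to 122. With the four tubes in, the balance point lies about 8 mm from here towards the rack's -x; axes as the rack's.
- tube0: capped 50 ml tube standing loose in the rack, 29 across, cap 35 across, 116 high, 20 to 55 g; origin at the centre of its foot; at rack x = -40, y = -34.
- tube1: capped 50 ml tube standing loose in the rack, 29 across, cap 35 across, 116 high, 20 to 55 g; origin at the centre of its foot; at rack x = -40, y = 34.
- tube2: capped 50 ml tube standing loose in the rack, 29 across, cap 35 across, 116 high, 20 to 55 g; origin at the centre of its foot; at rack x = 0, y = -34.
- tube3: capped 50 ml tube standing loose in the rack, 29 across, cap 35 across, 116 high, 20 to 55 g; origin at the centre of its foot; at rack x = 0, y = 34.
- tip_box: closed pipette-tip box with a clear lid, 122 x 85 x 92 high; origin at the centre of its underside; loose, leave it alone
- tip_box_b: second box of the same kind, 122 x 85 x 92 high; origin at the centre of its underside; loose, leave it alone
- dish_stack: stack of five clear 92 mm culture dishes, 75 high; origin at the centre of its underside; loose, leave it alone
- reagent_bottle: glass screw-cap bottle, 70 across, 138 high; origin at the centre of its underside; loose, leave it alone
- open_rack: low tube rack WITHOUT a carrying handle, 90 x 190 x 70 high, two capped tubes in it (124 high); origin at the centre of its underside; loose, leave it alone
- dropper: small white plastic bottle, 52 across, 110 high; origin at the centre of its underside; loose, leave it alone
- pen_beaker: beaker with pens, 76 across, about 155 high with the pens; origin at the centre of its underside; loose, leave it alone

How it is judged:
By the outcome, as a careful person would: the job done as asked, in the order asked, and still so for the second after the job is handed in, while the arm keeps its last pose, push and grip.
It also fails if it takes over 53 s, if anything falls off the work surface, if the arm or the gripper's body presses on something with over 40 N, if the wrist force passes 120 N, or if a joint passes its speed limit or range.

ROBOT

A 6-joint arm with a two-finger parallel gripper is mounted at the origin on the work surface. World frame = base frame: x ahead of the robot, y to its left, z up, the work surface at z = 0. Lengths are in m, angles in rad, forces in N, time in s.
With the tool pointing down it reaches from about 0.275 to 0.875 m from the base axis. Payload 12.5 kg.
Tool frame: the origin (TCP) lies on the centre line of the jaws, within the pads' length; the fingertips stand r.finger_overhang ahead of it and the grasp point (between the pads) lies 3 mm ahead of it (r.finger_overhang is the distance from the TCP to the fingertips, in m); z points along the fingers, y is the line along which they close (so a half turn about z gives the same grasp; the last joint's range is limited). The gripper opens to 85 mm and grips with 20 to 120 N. Pads are 22 mm wide; open, the fingers measure 114 mm over their backs; the gripper's body (76 mm by 85 mm) begins 54 mm behind the grasp point. The pads swing forward as they close: fully open they stand 13 mm farther back than shut.
Start: joints at [-1.239, 0.351, 1.652, -0, 1.139, -0.085], TCP at [0.223, -0.503, 0.23] pointing down, gripper open.
Joint ranges: [-2.75, 2.75], [-0.79, 2.1], [0.01, 2.65], [-1.57, 4.71], [0.07, 3.14], [-2.87, 2.87]. Speed limits (rad/s): [2.22, 2.22, 2.79, 3.14, 3.14, 3.14].

INTERFACE

Orientations are given as a unit quaternion [x, y, z, w].
In Python, from cell import r, optics gives the robot as it stands. The module is installed in compiled form; this text tells all that it offers. Calls block until the motion is done:
- r.move_to(position, orientation): joint-space move of the TCP to a pose.
- r.move_linear(position, rot=None, vel=0.15): straight line of the TCP; rot=None keeps the orientation; vel is the mean speed in m/s.
- r.set_joints(angles): joint-space move.
- r.set_gripper(opening, squeeze=None): opening from 0.0 (shut) to 1.0 (fully open); squeeze is the grip in N (None keeps the last); returns when the fingers have stopped.
- r.sleep(seconds).
- r.inverse_kinematics(position, orientation): joint angles nearest the present ones, or None.
- optics.get_image(name): name is "scene" or "top" or "wrist"; returns a dict with "pixels" (420x560x3 uint8, red, green, blue), "depth" (420x560 float32, m along the optical axis (not along the pixel's ray), 0 where there is no reading), "fx", "fy", "cx", "cy" (pixels), "camera_from_world" (4x4, takes a point from world to camera coordinates); the wrist camera has in their place "mount" (4x4, takes a point from camera to tool coordinates, whose origin is the TCP and whose axes are the flange's). Camera axes: x right, y down, z forward; pixel columns grow to the right and rows downward; lengths in m; the calibration is good to about 2 mm. A picture is of the moment at which its call begins: read the wrist's pose just before it.
A pose or a line that the arm cannot do raises r.PlanningError and nothing moves.
- r.hand_in(): hands the job in; it is judged then, once.
Readings, each from a call of its own:
- r.current_t(): time.
- r.current_q(): joint angles.
- r.current_qvel(): joint speeds.
- r.current_effort(): joint torques, N m.
- r.current_tool_pos(): TCP position.
- r.current_ee_rot(): TCP orientation.
- r.current_contact_force(): force on the tool from outside, world axes, zero at the start.
- r.current_torque(): the same for the moment, N m.
- r.current_opening(): opening from 0.0 (shut) to 1.0 (fully open).
- r.current_finger_force(): force on a finger pad.
Only numpy, scipy, OpenCV 4.12 (cv2) and the standard library are available. Lean on these libraries where they do the work, as an engineer would, in place of code of your own. Each camera call takes 0.05 s, during which the arm holds its last target. There are 200 camera calls.

## Working session

There is one attempt and no reset: what is moved stays moved. The work goes in short steps, each a Python script; the robot and the scene stay as the last script left them, time stands still between calls to the robot, and variables do not carry over. Pictures are saved under pics/ and viewed, at most 10 in all, crops included, and the job is handed in when it is done.

```bash
mkdir -p pics; cat > h.py <<'E'
import numpy as np, cv2
from cell import r, optics
def pts(im):
    d=im["depth"]; v,u=np.indices(d.shape)
    p=np.stack([(u-im["cx"])/im["fx"]*d,(v-im["cy"])/im["fy"]*d,d],-1)
    T=np.linalg.inv(im["camera_from_world"])
    w=p@T[:3,:3].T+T[:3,3]; w[d<=0]=np.nan
    return w
E
python3 - <<'E'
from h import *
for n in("scene","top"):
    im=optics.get_image(n); cv2.imwrite(f"pics/{n}0.png",im["pixels"][:,:,::-1]); np.savez(f"{n}0.npz",**im)
    print(n,np.linalg.inv(im["camera_from_world"]).round(3).tolist(),im["fx"],(im["depth"]>0).mean())
print(r.finger_overhang,r.current_ee_rot(),r.current_t())
E
```

```text
scene [[0.463, 0.526, -0.713, 1.407], [0.886, -0.26, 0.384, -0.503], [0.017, -0.81, -0.586, 0.866], [0.0, 0.0, 0.0, 1.0]] 448.74737501634445 0.9960331632653061
top [[0.016, -0.993, 0.118, 0.361], [-1.0, -0.018, -0.017, -0.026], [0.019, -0.118, -0.993, 1.629], [0.0, 0.0, 0.0, 1.0]] 483.44387717600586 0.9961309523809524
0.022 [ 9.78361301e-01  2.06903165e-01 -6.32380950e-05 -4.91546710e-04] 0.1
```

View pics/scene0.png

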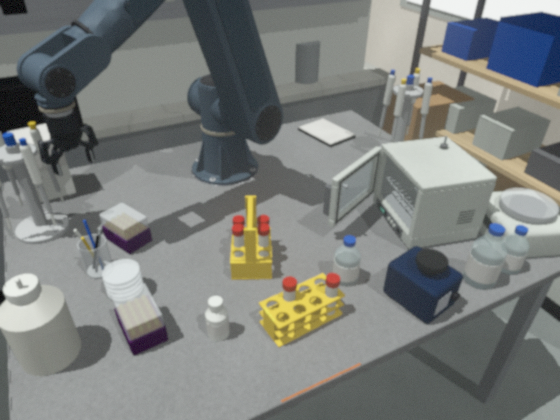

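View pics/top0.png

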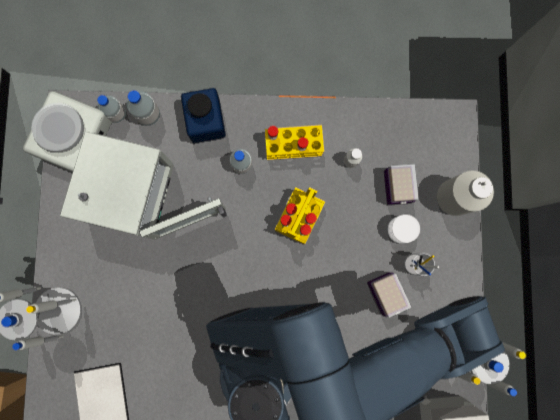

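The scene view shows the yellow handled rack at (250,240), the door ajar at (357,185), and the low rack at (300,305). In the top view, the door runs from hinge (143,232) to free edge (220,204). The handle bar runs from (283,230) to (315,192), and the open end of the rack is in there too.

```bash
python3 - <<'E'
from h import *
t=dict(np.load("top0.npz")); w=pts(t); z=w[...,2]; px=t["pixels"]
hsv=cv2.cvtColor(px,cv2.COLOR_RGB2HSV)
v,u=np.indices(z.shape)
def rect(m,name):
    p=w[m]; q=p[:,:2].astype(np.float32)
    (c,s,a)=cv2.minAreaRect((q*1000).astype(np.float32)); b=cv2.boxPoints((c,s,a))
    print(name,m.sum(),"c",np.round(c,1),"s",np.round(s,1),"box",b.round(0).tolist(),"zmed",np.median(p[:,2]).round(4))
inc=(u>55)&(u<172)&(v>130)&(v<235)&(z>.219)&(z<.24)
rect(inc,"inc")
door=(u>138)&(u<228)&(v>195)&(v<240)&(z>.205)&(z<.23)
rect(door,"door")
p=w[door]; vx,vy,x0,y0=cv2.fitLine(p[:,:2].astype(np.float32),cv2.DIST_HUBER,0,.01,.01).ravel(); print("line",vx,vy,x0,y0, np.percentile((p[:,:2]-[x0,y0])@[vx,vy],[0,2,98,100]))
Y=(hsv[...,0]>18)&(hsv[...,0]<35)&(hsv[...,1]>130)
reg=(u>265)&(u<335)&(v>175)&(v<255)
hd=reg&Y&(z>.155)&(z<.19); rect(hd,"handle")
rect(reg&Y&(z>.05)&(z<.08),"plate")
R=((hsv[...,0]<8)|(hsv[...,0]>172))&(hsv[...,1]>150)
n,l,s,c=cv2.connectedComponentsWithStats((R&reg).astype(np.uint8))
for i in range(1,n):
    if s[i,4]>15:
        k=l==i; print("cap",s[i,4],np.nanmedian(w[k],0).round(3))
print("other", np.nanmedian(w[145:165,230:250],(0,1)))
m=(u>130)&(u<345)&(v>85)&(v<180)&(z>.04); 
n,l,s,c=cv2.connectedComponentsWithStats(((u>172)&(u<430)&(v>85)&(v<320)&(z>.03)&(z<.25)).astype(np.uint8))
for i in range(1,n):
    if s[i,4]>60:
        k=l==i; print("obj",c[i].round(),s[i,4],np.nanmin(w[k],0).round(3),np.nanmax(w[k],0).round(3))
cv2.imwrite("pics/crop.png",cv2.resize(px[120:280,60:345,::-1],None,fx=2.8,fy=2.8,interpolation=cv2.INTER_CUBIC))
E
```

```text
inc 6786 c [581.9 398.9] s [319.4 259.6] box [[420.0, 272.0], [673.0, 215.0], [744.0, 526.0], [490.0, 583.0]] zmed 0.2252
door 747 c [496.3 235.4] s [117.1 238.1] box [[436.0, 354.0], [439.0, 116.0], [556.0, 117.0], [553.0, 355.0]] zmed 0.2174
line 0.33672518 -0.94160295 0.4801867 0.27338246 [-0.08203459 -0.07683539  0.15997442  0.16616437]
handle 267 c [ 522.2 -125.4] s [ 28.3 154.3] box [[446.0, -107.0], [587.0, -170.0], [598.0, -144.0], [458.0, -81.0]] zmed 0.1727
plate 765 c [ 521.6 -126. ] s [109.9 155. ] box [[428.0, -143.0], [569.0, -209.0], [615.0, -109.0], [475.0, -43.0]] zmed 0.0644
cap 162 [ 0.515 -0.085  0.122]
cap 80 [ 0.507 -0.155  0.122]
cap 84 [ 0.472 -0.139  0.122]
other [0.70642126 0.07200249 0.09785335]
obj [202. 115.] 1871 [0.765 0.128 0.03 ] [0.932 0.268 0.158]
obj [293. 141.] 1433 [ 0.717 -0.201  0.03 ] [ 0.826 -0.007  0.129]
obj [240. 161.] 418 [0.663 0.037 0.03 ] [0.733 0.105 0.147]
obj [353. 157.] 243 [ 0.693 -0.328  0.031] [ 0.744 -0.275  0.117]
obj [401. 184.] 1127 [ 0.567 -0.506  0.03 ] [ 0.694 -0.414  0.104]
obj [300. 216.] 1525 [ 0.431 -0.205  0.031] [ 0.611 -0.046  0.181]
obj [199. 214.] 795 [0.462 0.11  0.05 ] [0.558 0.281 0.228]
obj [404. 229.] 704 [ 0.438 -0.514  0.03 ] [ 0.528 -0.423  0.088]
obj [419. 264.] 377 [ 0.334 -0.551  0.03 ] [ 0.405 -0.479  0.156]
obj [389. 295.] 1171 [ 0.202 -0.476  0.03 ] [ 0.339 -0.355  0.102]
```

View pics/crop.png

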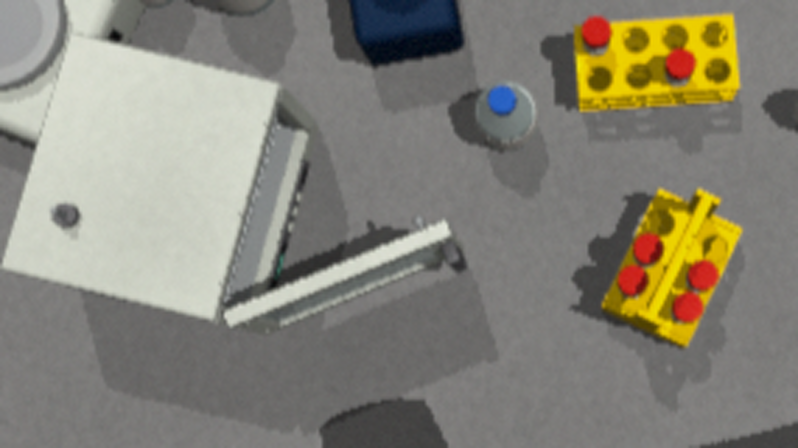

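The crop shows the empty column at the upper end of the rack. The door's top edge runs (235,318)–(445,230), and the incubator's front top corners are (215,318) and (278,88). I'll refine the door geometry by casting rays onto known heights.

```bash
cat >> h.py <<'E'
def ray(im,uv,z):
    T=np.linalg.inv(im["camera_from_world"]); d=T[:3,:3]@np.array([(uv[0]-im["cx"])/im["fx"],(uv[1]-im["cy"])/im["fy"],1])
    return (T[:3,3]+d*(z-T[2,3])/d[2])[:2]
E
python3 - <<'E'
from h import *
t=dict(np.load("top0.npz")); w=pts(t); z=w[...,2]; px=t["pixels"].astype(int)
v,u=np.indices(z.shape); c=lambda x,y:(60+(x+.5)/2.8-.5,120+(y+.5)/2.8-.5)
print("door top ray", [ray(t,c(*p),.217).round(4) for p in((235,318),(445,230))])
print("inc front ray",[ray(t,c(*p),.225).round(4) for p in((217,318),(278,88))],[ray(t,c(*p),.225).round(4) for p in((5,268),(72,38))])
white=(px.min(-1)>165)
m=white&(u>146)&(u<224)&(v>195)&(v<240)&(z>.211)&(z<.223)&(v>165+0.0*u)
p=w[m][:,:2]; 
for _ in range(4):
    l=cv2.fitLine(p.astype(np.float32),cv2.DIST_HUBER,0,.001,.001).ravel(); n=np.array([-l[1],l[0]]); e=(p-l[2:])@n; p=p[abs(e)<.012]
s=(p-l[2:])@l[:2]; print("door line",len(p),l.round(4),"ends",(l[2:]+l[:2]*s.min()).round(4),(l[2:]+l[:2]*s.max()).round(4),"res",e.std().round(4))
print(optics.get_image("wrist")["mount"].round(3).tolist())
E
```

```text
door top ray [array([0.4446, 0.3376]), array([0.5408, 0.1229])]
inc front ray [array([0.4438, 0.354 ]), array([0.6874, 0.3023])] [array([0.4917, 0.5746]), array([0.7367, 0.5211])]
door line 396 [ 0.4048 -0.9144  0.4976  0.2234] ends [0.4504 0.33  ] [0.5432 0.1202] res 0.0045
[[-0.001, -0.963, -0.269, 0.067], [1.0, -0.001, -0.001, -0.0], [0.0, -0.269, 0.963, -0.144], [0.0, 0.0, 0.0, 1.0]]
```

```bash
cat >> h.py <<'E'
from scipy.spatial.transform import Rotation as Ro
H=np.array([.443,.348]); TH0=np.arctan2(-.213,.977)
def down(x):
    x=np.array([x[0],x[1],0.])/np.hypot(*x[:2]); zz=np.array([0,0,-1.])
    return Ro.from_matrix(np.stack([x,np.cross(zz,x),zz],1)).as_quat()
def door_pose(op,gap,sgn,R=.19,z=.19):
    th=TH0-op; d=np.array([np.cos(th),np.sin(th)]); n=np.array([-d[1],d[0]])
    return np.append(H+R*d-(.020+gap)*n,z), down(sgn*n)
E
python3 - <<'E'
from h import *
for s in(1,-1):
    for op in(.94,.5,0): print(s,op,np.round(door_pose(op,0,s)[0],3),np.round(r.inverse_kinematics(*door_pose(op,0,s)),2) if r.inverse_kinematics(*door_pose(op,0,s)) is not None else None)
x=np.array([.906,-.424]); 
for k in(1,-1):
    q=r.inverse_kinematics([.515,-.122,.165],down(k*x)); print(k,None if q is None else np.round(q,2))
E
```

```text
1 0.94 [0.502 0.166 0.19 ] [ 0.23  0.36  1.75 -0.    1.03  1.39]
1 0.5 [0.573 0.208 0.19 ] [ 0.27  0.5   1.53 -0.    1.11  0.99]
1 0 [0.624 0.288 0.19 ] [ 0.36  0.64  1.29 -0.    1.21  0.58]
-1 0.94 [0.502 0.166 0.19 ] [ 0.23  0.36  1.75 -0.    1.03 -1.76]
-1 0.5 [0.573 0.208 0.19 ] [ 0.27  0.5   1.53 -0.    1.11 -2.15]
-1 0 [0.624 0.288 0.19 ] [ 0.36  0.64  1.29 -0.    1.21 -2.56]
1 [-0.32  0.39  1.77 -0.    0.98  1.69]
-1 [-0.32  0.39  1.77 -0.    0.98 -1.45]
```

```bash
python3 - <<'E'
from h import *
S=-1
r.set_gripper(0.0,40)
p,q=door_pose(.94,.035,S,z=.31); r.move_to(p,q); print(r.current_t())
p,q=door_pose(.94,.035,S); r.move_linear(p,q)
f0=np.array(r.current_contact_force()); print("f0",f0.round(1))
for op in np.arange(.9,.09,-.16):
    p,q=door_pose(op,0,S); r.move_linear(p,q,vel=.12)
    f=np.array(r.current_contact_force()); print(round(op,2),f.round(1),round(r.current_t(),1))
    if np.linalg.norm(f-f0)>25: print("STOP"); break
im=optics.get_image("top"); cv2.imwrite("pics/top1.png",cv2.resize(im["pixels"][120:280,60:345,::-1],None,fx=2.8,fy=2.8))
E
```

```text
3.4167
f0 [-0.   0.1 -0.3]
0.9 [-0.  -0.8 -0.5] 4.9
0.74 [ 0.1 -0.2  0.3] 5.3
0.58 [-0.   0.1 -0.1] 5.7
0.42 [ 0.5  0.3 -0.5] 6.1
0.26 [-0.9 -0.   0.2] 6.5
0.1 [ 0.3 -0.1 -1.2] 6.9
```

View pics/top1.png

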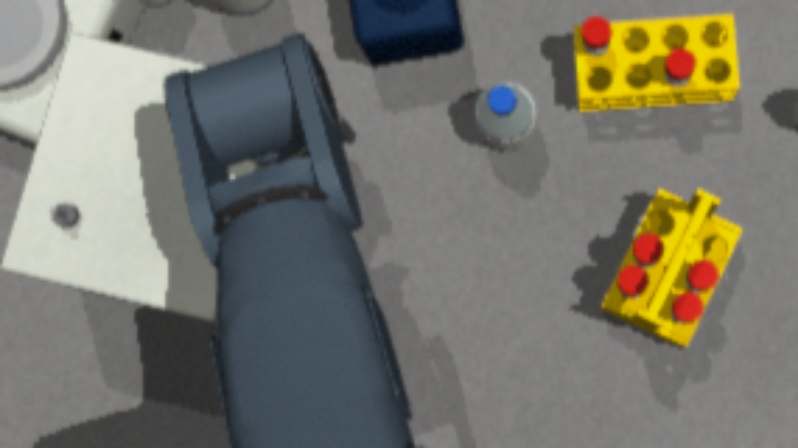

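The arm hides the door at (300,230), and the other objects haven't moved. I'll push on in small steps under force watch.

```bash
python3 - <<'E'
from h import *
S=-1
for op in np.arange(.08,-.09,-.01):
    p,q=door_pose(op,0,S); r.move_linear(p,q,vel=.04)
    n=-Ro.from_quat(q).as_matrix()[:,0]
    f=-np.array(r.current_contact_force())@n; print(round(op,3),round(f,1),round(r.current_t(),1), np.round((np.array(r.current_tool_pos())-p)@n*1000,1))
    if f>14: break
im=optics.get_image("scene"); cv2.imwrite("pics/sc1.png",cv2.resize(im["pixels"][90:270,300:520,::-1],None,fx=3,fy=3))
E
```

```text
0.08 -0.1 7.2 -0.2
0.07 2.2 7.5 -0.2
0.06 3.8 7.7 -0.2
0.05 2.9 8.0 0.1
0.04 0.3 8.2 0.4
0.03 -0.8 8.5 0.4
0.02 -0.0 8.7 0.1
0.01 1.2 9.0 0.1
0.0 6.9 9.2 -1.1
-0.01 19.0 9.5 -2.9
```

View pics/sc1.png

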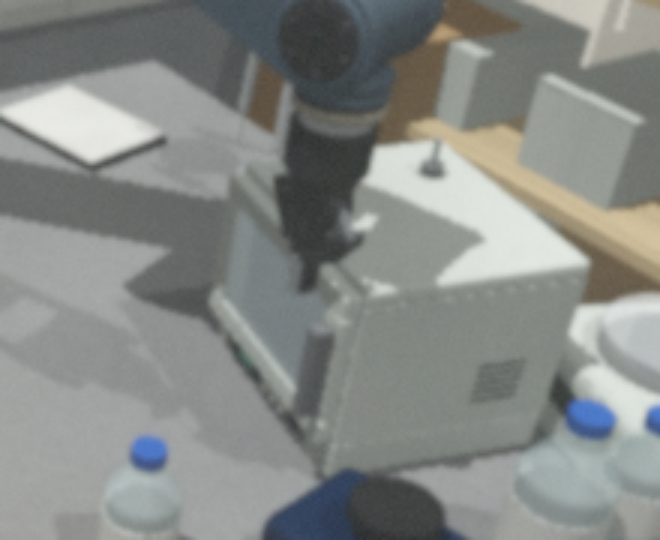

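The picture shows the door flush against the front with the lip at (315,370). The force trace shows the catch crest, the snap, then the rigid stop. Next I'll back off, check the door, and hover over the handle.

```bash
python3 - <<'E'
from h import *
p,q=door_pose(0,.06,-1); r.move_linear(p,vel=.2)
p[2]=.32; r.move_linear(p,vel=.25)
x=np.array([.906,-.424]); qd=down(-x)
r.move_to([.515,-.122,.30],qd); r.set_gripper(.7)
T=np.eye(4); T[:3,:3]=Ro.from_quat(r.current_ee_rot()).as_matrix(); T[:3,3]=r.current_tool_pos()
w=optics.get_image("wrist"); w["camera_from_world"]=np.linalg.inv(T@w["mount"])
W=pts(w); hsv=cv2.cvtColor(w["pixels"],cv2.COLOR_RGB2HSV)
Y=(hsv[...,0]>18)&(hsv[...,0]<35)&(hsv[...,1]>110)&(abs(W[...,2]-.173)<.008)
P=W[Y]; print(Y.sum(),np.median(P[:,2]), "t",r.current_t())
l=cv2.fitLine(P[:,:2].astype(np.float32),cv2.DIST_HUBER,0,.001,.001).ravel(); s=(P[:,:2]-l[2:])@l[:2]
print(l.round(4),s.min(),s.max()); c=np.array(l[2:]); d=l[:2]*np.sign(l[0]); n=np.array([-d[1],d[0]]); print("lateral offset of prior point mm",((np.array([.515,-.122])-c)@n*1000).round(1),"angle diff",np.degrees(np.arctan2(d[1],d[0])-np.arctan2(-.424,.906)).round(2))
cv2.imwrite("pics/w1.png",w["pixels"][:,:,::-1])
s=optics.get_image("scene"); cv2.imwrite("pics/sc2.png",s["pixels"][:,:,::-1])
E
```

```text
3296 0.17290808574640756 t 12.6583
[ 0.9061 -0.423   0.5152 -0.1239] -0.07088756426385961 0.0830546250814217
lateral offset of prior point mm 1.6 angle diff 0.05
```

View pics/w1.png

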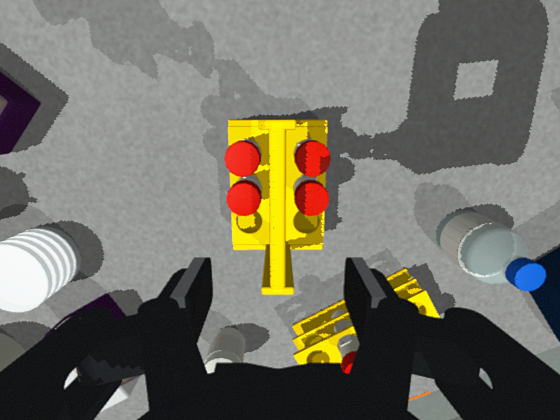

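View pics/sc2.png

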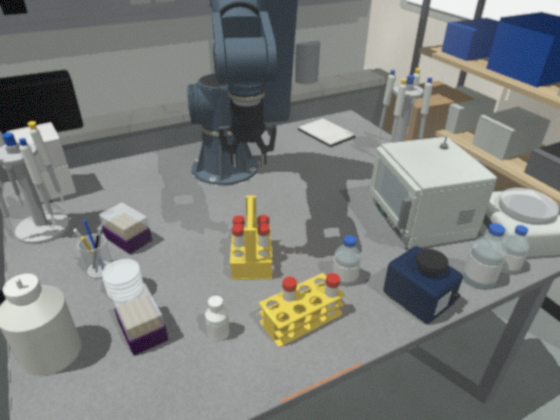

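The wrist view shows the handle bar centred between the fingers at (278,190), with four caps seated and the two holes nearest the fingers empty. The scene view shows the door staying shut at (393,195) and the bench otherwise unchanged. Now the grasp and lift.

```bash
python3 - <<'E'
from h import *
r.move_linear([.5135,-.1229,.20],vel=.12); r.move_linear([.5135,-.1229,.164],vel=.05)
print("f",np.round(r.current_contact_force(),1)); f0=np.array(r.current_contact_force())
r.set_gripper(.0,60)
print("open",r.current_opening()*85,"ff",r.current_finger_force(),np.round(np.array(r.current_contact_force())-f0,1))
r.move_linear([.5135,-.1229,.184],vel=.03); print("lift f",np.round(np.array(r.current_contact_force())-f0,2),np.round(r.current_torque(),2))
if r.current_opening()*85>9:
    r.move_linear([.5135,-.1229,.304],vel=.05); r.sleep(.5)
print(r.current_tool_pos(),r.current_t(),r.current_opening()*85,np.round(np.array(r.current_contact_force())-f0,2),np.round(r.current_torque(),2))
a=optics.get_image("scene"); b=optics.get_image("wrist")["pixels"]
m=np.hstack([a["pixels"][100:360,120:520],b[80:340,80:480]])[:,:,::-1]; cv2.imwrite("pics/lift.png",m)
E
```

```text
f [-0.1 -1.  -0.1]
open 11.349593633901494 ff 59.073434472084045 [0.3 3.8 4.1]
lift f [-0.07  1.11 -2.91] [-0.03  0.03 -0.03]
[ 0.5134871  -0.12288152  0.30399247] 18.9167 11.934885424330474 [-0.45  1.28 -3.45] [-0.07  0.02  0.04]
```

View pics/lift.png

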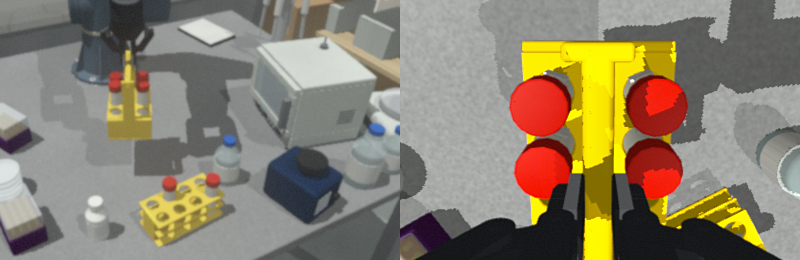

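The rack hangs at (130,110) with four caps in place, and the door is shut at (270,90). I'll do a quick level check from the cap-top heights before handing in.

```bash
python3 - <<'E'
from h import *
def look():
    T=np.eye(4); T[:3,:3]=Ro.from_quat(r.current_ee_rot()).as_matrix(); T[:3,3]=r.current_tool_pos()
    w=optics.get_image("wrist"); w["camera_from_world"]=np.linalg.inv(T@w["mount"]); W=pts(w)
    hsv=cv2.cvtColor(w["pixels"],cv2.COLOR_RGB2HSV); R=((hsv[...,0]<8)|(hsv[...,0]>172))&(hsv[...,1]>150)&(W[...,2]>.2)
    n,l,s,c=cv2.connectedComponentsWithStats(R.astype(np.uint8)); o=[np.nanmedian(W[l==i],0) for i in range(1,n) if s[i,4]>300]
    return np.round(o,4)
print(look()); r.sleep(1); o=look(); print(o)
dz=np.ptp(o[:,2])
if len(o)==4 and dz<.006 and o[:,2].min()>.122+.11: print("hand in",r.current_t()); print(r.hand_in())
E
```

```text
[[ 0.497  -0.0795  0.2621]
 [ 0.4689 -0.1394  0.2618]
 [ 0.5028 -0.1555  0.2617]
 [ 0.5308 -0.0954  0.262 ]]
[[ 0.4689 -0.1394  0.2618]
 [ 0.4969 -0.0795  0.2621]
 [ 0.5027 -0.1555  0.2617]
 [ 0.5308 -0.0954  0.262 ]]
hand in 20.1167
the job is handed in; nothing more can be done
None
```

The incubator door is shut on its catch, and I handed the job in at about 20 s with the rack held by its handle about 14 cm above the bench, still and level (the four cap tops agree to 0.4 mm), with all four tubes seated.

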